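# Close the menu file

### The arm

A 7-joint arm with a two-finger parallel gripper is mounted at the origin on a cart in front of the work surface, level with it; the furniture and walls round the work are solid. World frame = base frame: x ahead of the robot, y to its left, z up, the work surface at z = 0. Lengths are in m, angles in rad, forces in N, time in s.
With the tool pointing down it reaches from about 0.35 to 0.9 m from the base axis. Payload 8.1 kg.
Tool frame: the origin (TCP) lies on the centre line of the jaws, within the pads' length; the fingertips stand arm.tip_extent ahead of it and the grasp point (between the pads) lies 3 mm ahead of it (arm.tip_extent is the distance from the TCP to the fingertips, in m); y points along the fingers, z is the direction in which the jaws open and shut, and the axes are right-handed (so a half turn about y gives the same grasp; the last joint's range is limited). The gripper opens to 92 mm and grips with 3 to 60 N. Pads are 19 mm wide; open, the fingers measure 130 mm over their backs; the gripper's body (75 mm by 190 mm) begins 47 mm behind the grasp point.
Start: joints at [-1.24, 0.434, 0.025, 1.573, -0.012, 1.134, -0.075], TCP at [0.263, 0.567, 0.249] pointing down, gripper open.
Joint ranges: [-2.62, 2.62], [-0.44, 2.09], [-1.27, 1.32], [0.08, 2.57], [-1.32, 4.46], [0.12, 2], [-2.74, 2.74]. Speed limits (rad/s): [2.22, 2.22, 3.01, 3.01, 3.14, 3.14, 3.14].

### API

Orientations are given as a rotation vector (axis times angle).
In Python, from cell import observe, get_image, sign_off, boxes_of, place_of, arm gives the robot as it stands.
- The arm moves only by the tool arm_command, never from a script. Its argument "plan" is a list of rows, each a list of 2 entries, a list of its own where there are three numbers: the shift along the tool's x, y, z in m, then the turn, a rotation vector about the tool's x, y, z in degrees. In form: [[[tx, ty, tz], [ax, ay, az]], ...]. A call has 1 to 5 rows; each row is the pose to reach, as a shift and turn from the pose commanded when the call began, along the tool's axes at that moment; what a row does not reach only later rows make up. A row lasts 1/10 s, in which the tool goes at most 50 mm and 8.59 degrees, less where a joint would pass 70% of its speed; a pose out of reach is approached as far as the arm can. A call with a gripper value outside its range is refused whole. "fingers" is the closure, from -1 (fully open) to 1 (shut), set as the call begins (left out, the last holds). The fingers move at their own pace and stop on an object; "squeeze" is the grip in N (left out, the last holds). Time passes only in rows, so rows that repeat a pose let the fingers close. It gives the time, the measured TCP pose, the force and the opening at its end, in the units of the state.
- observe(): the state, without advancing time (a new reading comes with each control period).
- get_image(name): name is "scene" or "top" or "wrist"; returns a dict with "color" (480x640x3 uint8, red, green, blue), "camera_matrix" (3x3 intrinsics, pixels), "world_to_cam" (4x4, takes a point from world to camera coordinates); the wrist camera has in their place "mount" (4x4, takes a point from camera to tool coordinates, whose origin is the TCP and whose axes are the tool frame's). Camera axes: x right, y up, looking along -z (the intrinsics and any distortion apply to the point x, -y, -z); pixel columns grow to the right and rows downward; lengths in m; the calibration is good to about 2 mm. The wrist camera is an equidistant fisheye: a pixel r from the principal point sees the ray r / f radians off the axis. A picture is of the moment at which its call begins: read the wrist's pose just before it. There is no depth.
- sign_off(): hands the job in, once; it reports no verdict.
Trained networks look in a picture, given as the dict that the camera call returned (one of the last four; its "shot" number tells which), for a name from the list of things; names that differ only in an ending like _2 or _b are one class to them, and where a whole thing is asked for, a point or a joint stands for the part that bears it (a point fixed in the world has none). Each returns a list of dicts, best first, with "confidence" (0 to 1); they miss things now and then, are a little off and sometimes report something else, mostly with a low value. They report only what shows in the picture. A call takes as long as a camera call. They do not tell look-alikes from the thing itself.
- boxes_of(picture, thing): "point" ([column, row] in pixels, amid what is visible of it).
- place_of(picture, thing): "point" ([column, row] in pixels: a listed point, or the origin of a listed thing).
The state is a dict: "clock": time; "joints": joint angles; "dq": joint speeds; "joint_efforts": joint torques, N m; "position": TCP position; "ee_rot": TCP orientation; "force": force on the tool from outside, world axes, zero at the start; "ft_torque": the same for the moment, N m; "width": opening from 0.0 (shut) to 1.0 (fully open).
Only numpy, scipy, OpenCV 4.12 (cv2) and the standard library are available. Lean on these libraries where they do the work, as an engineer would, in place of code of your own. Each camera call takes 0.05 s, during which the arm holds its last target.

### The job

The wooden menu file on the bar stands open. Slide its loose end plate along the worktop, without lifting or tipping it, so that both rods of the file go through the plate's two holes, and push it fully home, square and flat against the pack of menu boards. Leave the other things on the bar where they are.

Things in the scene. Friction and masses are not known exactly. Their poses are not given: they have to be found in the camera images.
- menu_rack: The open menu file, fixed: a pack of upright light wood, white and grey boards, 150 mm wide (y), up to 63 mm high, before a dark wood rear plate with a foot (to x = +120 mm). Two level steel rods point from the pack's front face towards the robot. Origin: on the worktop, middle of that face. x points into the pack (the rods run along -x), y left along the face, z up.
- rod_tip_left (a point): Tip of the rod on the file's +y side, on its axis; axes as menu_rack, in which it is at (-45, 50, 42) mm. The rod is 10 mm in diameter, 45 mm long, its last 12 mm tapered to 4.4 mm.
- rod_tip_right (a point): Tip of the other, equal rod, at (-45, -50, 42) mm in menu_rack.
- end_plate: Loose dark wood end plate, about 0.6 kg, before the rods: an upright panel 150 mm wide (y), 64 high, 12 thick, with two holes; behind it a flat foot 18 mm thick with a low rail at its rear. All sides flush at y = +75 and -75 mm. Origin: underside, middle of the panel's front face; x out of that face (to the rods), y left, z up. Fully home, origin and axes coincide with menu_rack.
- hole_left (a point): Centre of the through hole on the plate's +y side, at the front face: (0, 50, 42) mm in end_plate, same axes. Round, 17 mm diameter. Goes over the rod of rod_tip_left.
- hole_right (a point): The equal hole at (0, -50, 42) mm in end_plate. When home, the rods stick out 33 mm behind the panel, above the foot.
- rail (a point): Middle of the flat rear face of the end plate's rail, at (-85, 0, 15) mm in end_plate. The rail is 150 mm wide, 30 high, 12 thick. The plate slides without tipping when pushed low here (+x) or at a side of its foot (about 2 to 8 N).
- jigger: Small steel hourglass jigger, 43 mm diameter, 73 mm high, standing beside the file. Origin: centre of its underside. To be left alone.
- juice_cup: Small plain steel cup, 65 mm diameter, 57 mm high, standing on the other side of the file. Origin: centre of its underside. To be left alone.
- coasters: Flat round stack of pulp coasters, 96 mm diameter, 13 mm high, to the right of the work. Origin: centre of its underside. To be left alone.
- tealight: Tealight candle in a metal cup, 38 mm diameter, 17 mm high, to the left of the work. Origin: centre of its underside. To be left alone.
Not all that is in view belongs to the job. Leave any yellow look-alike of the end_plate alone.

How it is judged:
By the outcome, as a careful person would: the job done as asked, in the order asked, and still so for the second after the job is handed in, with the robot touching nothing.
It also fails if it takes over 61 s, if anything falls off the work surface, if the arm or the gripper's body presses on something with over 40 N, if the wrist force passes 120 N, or if a joint passes its speed limit or range.

## Working session

There is one attempt and no reset: what is moved stays moved. The work goes in short steps, Python scripts to look and compute and a tool call to move; the robot and the scene stay as the last step left them, time stands still between calls to the robot, and variables do not carry over. Pictures are saved under pics/ and viewed, and the job is handed in when it is done.

Besides the shell and the picture viewer there is one more tool, called after "Call:" by a JSON object that holds its "fn" and its "kwargs". arm_command: Moves the arm, as the interface text tells. Its arguments: {"type":"object","properties":{"plan":{"type":"array","items":{"type":"array"}},"fingers":{"type":"number"},"squeeze":{"type":"number"}},"required":["plan"]}

```bash
mkdir -p pics; ls; python3 - <<'E'
from cell import observe,get_image,arm
import cv2
s=observe();print(s);print(arm.tip_extent, [a for a in dir(arm) if a[0]!='_'])
for n in("scene","top"):
    p=get_image(n);cv2.imwrite(f"pics/{n}0.png",p["color"][:,:,::-1]);print(n,p["camera_matrix"],p["world_to_cam"],[k for k in p])
E
```

```text
pics
{'clock': 0.0, 'joints': array([-1.23962577,  0.43523009,  0.02494629,  1.57406678, -0.01160465,
        1.13397665, -0.07510952]), 'dq': array([-3.76261588e-04, -1.85333853e-05,  1.43099435e-03, -5.27119872e-04,
        7.49207262e-04, -7.95160102e-04,  7.64507299e-05]), 'joint_efforts': array([-1.74560125e-05, -6.67862248e+01,  9.84418429e-01, -3.14453137e+01,
       -6.05593901e-02,  4.30156023e-02,  1.57357817e-04]), 'position': array([0.26252516, 0.56668842, 0.24795193]), 'ee_rot': array([-1.54541246,  0.3404785 , -0.34015016]), 'force': array([0.17748823, 1.29569416, 0.84592269]), 'ft_torque': array([ 0.00233937, -0.07552314, -0.00350996]), 'width': 1.0001404326742258}
0.022 ['PlanningError', 'tip_extent']
scene [[606.57926877   0.         309.13707897]
 [  0.         606.57926877 239.00408902]
 [  0.           0.           1.        ]] [[-0.90009026 -0.43550345 -0.01320079  0.54824636]
 [ 0.30745759 -0.65633169  0.6889837  -0.25808706]
 [-0.30871888  0.61608884  0.72465661 -1.62501583]
 [ 0.          0.          0.          1.        ]] ['color', 'camera_matrix', 'world_to_cam', 'shot']
top [[434.10032879   0.         324.00615549]
 [  0.         434.10032879 243.18993376]
 [  0.           0.           1.        ]] [[-0.00756782 -0.99988083  0.01345559 -0.02763873]
 [ 0.99177678 -0.00578599  0.12784888 -0.59756561]
 [-0.12775579  0.01431248  0.99170238 -1.18906919]
 [ 0.          0.          0.          1.        ]] ['color', 'camera_matrix', 'world_to_cam', 'shot']
```

View pics/scene0.png

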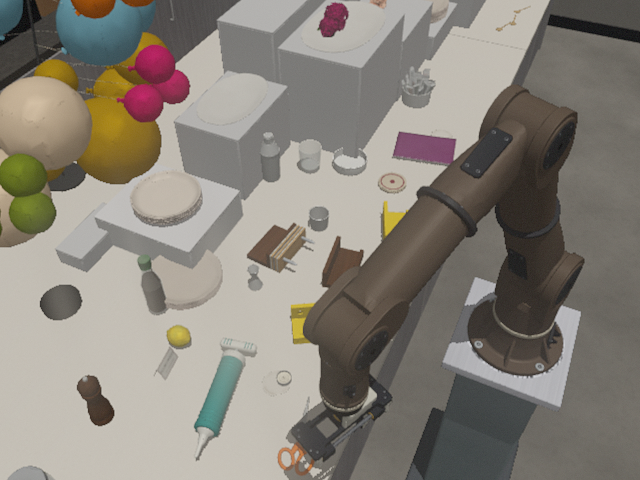

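View pics/top0.png

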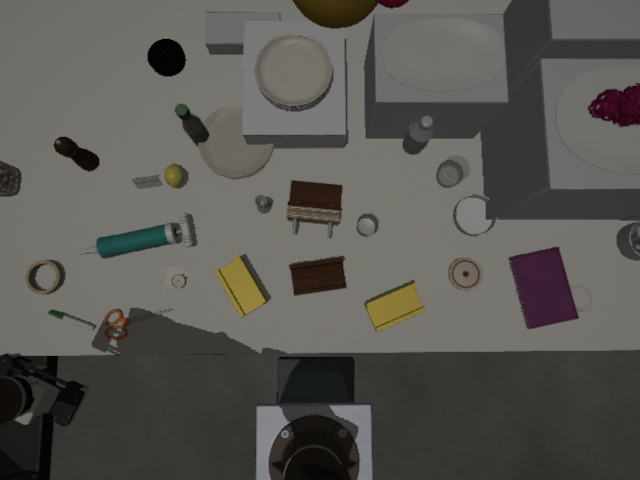

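```bash
cat > h.py <<'E'
import numpy as np,cv2
from scipy.spatial.transform import Rotation as R
from cell import observe,get_image,boxes_of,place_of
def ray(p,uv,pose=None):
    K=p["camera_matrix"];u=(np.array(uv,float)-K[:2,2])/K[0,0]
    if "world_to_cam" in p:
        W=p["world_to_cam"];d=np.array([u[0],-u[1],-1]);o=-W[:3,:3].T@W[:3,3];d=W[:3,:3].T@d
    else:
        r=np.hypot(*u);k=np.sin(r)/r if r>1e-9 else 1;d=np.array([u[0]*k,-u[1]*k,-np.cos(r)])
        M=p["mount"];Rt=R.from_rotvec(pose["ee_rot"]).as_matrix()
        o=Rt@M[:3,3]+pose["position"];d=Rt@M[:3,:3]@d
    return o,d/np.linalg.norm(d)
def onz(p,uv,z,pose=None):
    o,d=ray(p,uv,pose);return o+d*(z-o[2])/d[2]
def proj(p,X,pose=None):
    K=p["camera_matrix"];X=np.atleast_2d(X)
    if "world_to_cam" in p:
        W=p["world_to_cam"];c=X@W[:3,:3].T+W[:3,3];u=np.c_[c[:,0],-c[:,1]]/-c[:,2:]
    else:
        M=p["mount"];Rt=R.from_rotvec(pose["ee_rot"]).as_matrix()
        c=((X-pose["position"])@Rt-M[:3,3])@M[:3,:3]
        rr=np.hypot(c[:,0],c[:,1]);th=np.arctan2(rr,-c[:,2]);u=np.c_[c[:,0],-c[:,1]]*(th/np.maximum(rr,1e-9))[:,None]
    return u*K[0,0]+K[:2,2]
Z=dict(menu_rack=0,rod_tip_left=.042,rod_tip_right=.042,end_plate=0,hole_left=.042,hole_right=.042,rail=.015,jigger=0,juice_cup=0,coasters=0,tealight=0)
def allplaces(p,names=Z,pose=None,n=4):
    for t in names:
        for r in place_of(p,t)[:n]:
            print(t,round(r["confidence"],2),np.round(r["point"],1),np.round(onz(p,r["point"],Z[t],pose)*1000))
def save(p,name,crop=None,f=1):
    im=p["color"][:,:,::-1].copy()
    if crop: im=im[crop[1]:crop[3],crop[0]:crop[2]]
    if f!=1: im=cv2.resize(im,None,fx=f,fy=f,interpolation=cv2.INTER_CUBIC)
    cv2.imwrite("pics/"+name,im)
E
python3 - <<'E'
from h import *
for n in("top","scene"):
    p=get_image(n);print(n);allplaces(p)
    if n=="top": save(p,"top1.png",(200,160,460,350),3)
    else: save(p,"scene1.png",(230,180,450,350),3)
s=observe();print(s["clock"],R.from_rotvec(s["ee_rot"]).as_matrix().round(3))
E
```

```text
top
menu_rack 0.55 [315.7 224.7] [657.  -8.   0.]
rod_tip_left 0.76 [297.3 232.3] [628.  44.  42.]
rod_tip_left 0.55 [316.1 263.3] [540.  -9.  42.]
rod_tip_left 0.4 [176.9 283.3] [487. 377.  42.]
rod_tip_right 0.89 [326.5 239.9] [606. -39.  42.]
rod_tip_right 0.55 [297.7 235.5] [619.  43.  42.]
end_plate 0.79 [255.3 277.2] [505. 167.   0.]
end_plate 0.63 [387.7 293.6] [ 455. -215.    0.]
end_plate 0.62 [316.1 262.6] [546.  -9.   0.]
hole_left 0.8 [299.5 265.3] [535.  37.  42.]
hole_left 0.78 [373.5 299. ] [ 440. -168.   42.]
hole_left 0.73 [243.2 261.8] [546. 195.  42.]
hole_right 0.89 [259.6 290.9] [464. 148.  42.]
hole_right 0.76 [330.7 258.9] [552. -50.  42.]
hole_right 0.73 [265.3 208.6] [697. 135.  42.]
hole_right 0.72 [404.3 286.7] [ 473. -255.   42.]
rail 0.83 [398.  322.8] [ 373. -239.   15.]
rail 0.78 [317.5 290.4] [465. -12.  15.]
rail 0.62 [226.7 292.5] [461. 245.  15.]
jigger 0.58 [260.9 206.6] [712. 153.   0.]
juice_cup 0.92 [363.  230.4] [ 639. -147.    0.]
juice_cup 0.65 [313.2 223.5] [661.  -1.   0.]
coasters 0.93 [465.9 276.5] [ 502. -443.    0.]
tealight 0.57 [177.4
[... 244 characters left out ...]
315.9] [495. 163.   0.]
end_plate 0.55 [380.4 232.8] [ 462. -206.    0.]
hole_left 0.86 [386.2 233.2] [ 433. -173.   42.]
hole_left 0.82 [326.4 273. ] [531.  47.  42.]
hole_left 0.74 [299.9 308.4] [543. 192.  42.]
hole_left 0.5 [252.6 284.2] [701. 173.  42.]
hole_right 0.75 [332.3 247.3] [557. -51.  42.]
hole_right 0.6 [384.  210.6] [ 475. -263.   42.]
rail 0.92 [409.4 229.1] [ 382. -245.   15.]
rail 0.65 [358.7 271.3] [458. -20.  15.]
jigger 0.56 [250.8 284.9] [725. 149.   0.]
juice_cup 0.6 [319.9 225. ] [ 647. -158.    0.]
coasters 0.75 [391.2 182.3] [ 515. -445.    0.]
tealight 0.52 [283.5 379.2] [496. 383.   0.]
1.3 [[ 0.907  0.     0.42 ]
 [-0.42   0.     0.907]
 [ 0.    -1.     0.   ]]
```

View pics/top1.png

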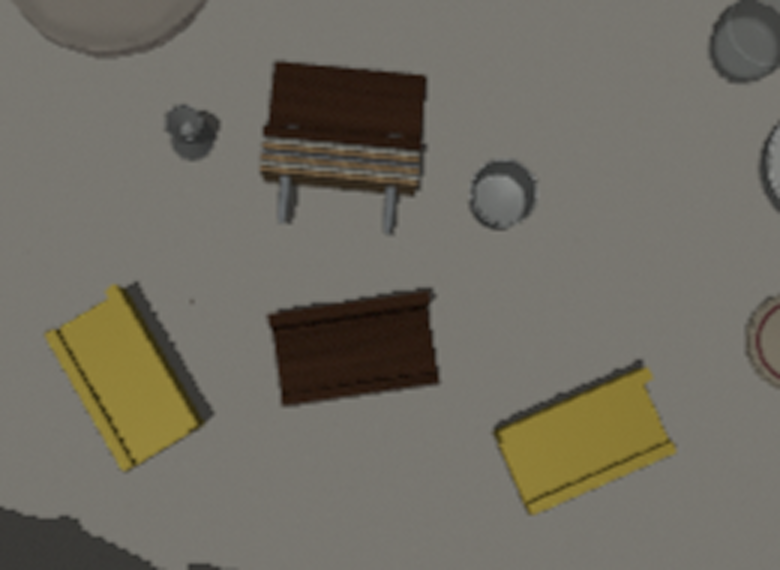

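View pics/scene1.png

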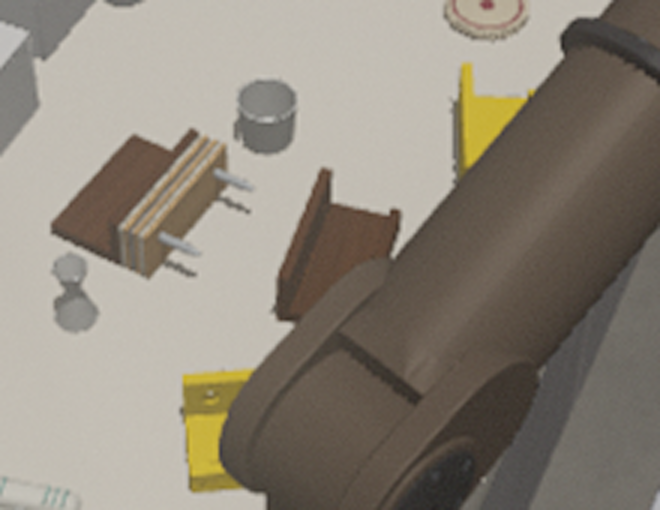

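```bash
cat >> h.py <<'E'
def rot(yaw): # tool z at yaw deg, tool y down
    a=np.radians(yaw);z=np.array([np.cos(a),np.sin(a),0]);y=np.array([0,0,-1.]);return np.c_[np.cross(y,z),y,z]
def rel(s,pos,yaw):
    Rt=R.from_rotvec(s["ee_rot"]).as_matrix();d=Rt.T@(np.array(pos)-s["position"]);w=R.from_matrix(Rt.T@rot(yaw)).as_rotvec(degrees=True)
    return d.round(4),w.round(1)
def yawof(s):
    z=R.from_rotvec(s["ee_rot"]).as_matrix()[:,2];return np.degrees(np.arctan2(z[1],z[0]))
E
python3 - <<'E'
from h import *
s=observe();print(rel(s,(.42,-.005,.25),9))
p=get_image("wrist");print(p["camera_matrix"],p["mount"].round(3));save(p,"w0.png")
E
```

```text
(array([ 0.3832, -0.0013, -0.453 ]), array([-0. , 56.1, -0. ]))
[[371.64829954   0.         323.84770916]
 [  0.         371.64829954 237.09690723]
 [  0.           0.           1.        ]] [[ 0.    -0.958 -0.287 -0.079]
 [ 0.001  0.287 -0.958 -0.135]
 [ 1.    -0.     0.001 -0.   ]
 [ 0.     0.     0.     1.   ]]
```

View pics/w0.png

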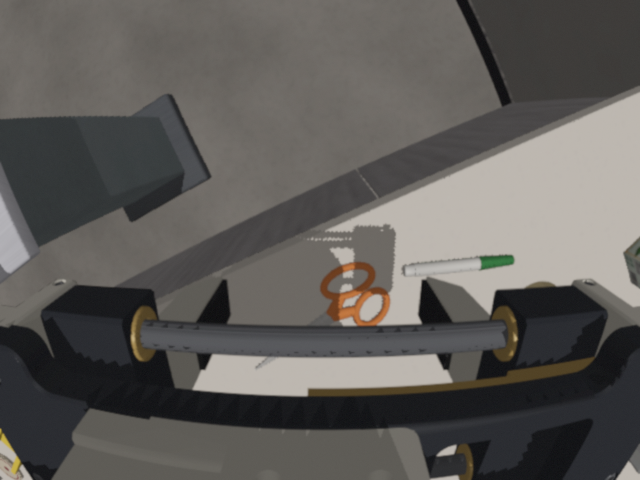

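```bash
python3 - <<'E'
from h import *
s=observe();print(rel(s,(.56,-.09,.22),0))
E
```

```text
(array([ 0.546 ,  0.0287, -0.4713]), array([-0. , 65.1,  0. ]))
```

Call:
{"fn": "arm_command", "kwargs": {"plan": [[[0.546,0.0287,-0.4713],[0,65.1,0]],[[0.546,0.0287,-0.4713],[0,65.1,0]],[[0.546,0.0287,-0.4713],[0,65.1,0]],[[0.546,0.0287,-0.4713],[0,65.1,0]],[[0.546,0.0287,-0.4713],[0,65.1,0]]]}}

```text
clock: 1.85
position: [0.3662, 0.3377, 0.239]
ee_rot: [-1.365, 0.924, -0.924]
force: [1.4, -0.9, 0.2]
width: 1.001
```

```bash
python3 - <<'E'
from h import *
s=observe();print(s["clock"],s["position"],yawof(s),rel(s,(.56,-.09,.22),0),s["force"])
E
```

```text
1.85 [0.36622323 0.33769951 0.23896441] 21.81963341054377 (array([0.4691, 0.0187, 0.0209]), array([-0. , 21.8, -0. ])) [ 1.36815255 -0.90694938  0.15864441]
```

Call:
{"fn": "arm_command", "kwargs": {"plan": [[[0.469,0.0187,0.021],[0,21.8,0]],[[0.469,0.0187,0.021],[0,21.8,0]],[[0.469,0.0187,0.021],[0,21.8,0]],[[0.469,0.0187,0.021],[0,21.8,0]],[[0.469,0.0187,0.021],[0,21.8,0]]]}}

```text
clock: 2.35
position: [0.4708, 0.1109, 0.2292]
ee_rot: [-1.211, 1.204, -1.204]
force: [0.6, 1.4, -0.2]
width: 0.998
```

```bash
python3 - <<'E'
from h import *
s=observe();print(s["clock"],s["position"],yawof(s),rel(s,(.56,-.09,.22),0),s["force"])
E
```

```text
2.35 [0.47079128 0.11089951 0.22916759] 0.3896434495026944 (array([0.2015, 0.0091, 0.0878]), array([-0.1,  0.4, -0. ])) [ 0.62658739  1.44296862 -0.18719222]
```

Call:
{"fn": "arm_command", "kwargs": {"plan": [[[0.2,0.009,0.088],[0,0,0]],[[0.2,0.009,0.088],[0,0,0]],[[0.2,0.009,0.088],[0,0,0]],[[0.2,0.009,0.088],[0,0,0]],[[0.2,0.009,0.088],[0,0,0]]]}}

```text
clock: 2.85
position: [0.5605, -0.0926, 0.2201]
ee_rot: [-1.211, 1.206, -1.211]
force: [0.2, 0.1, 0.0]
width: 1.001
```

Call:
{"fn": "arm_command", "kwargs": {"plan": [[[0,0,0],[0,0,0]]]}}

```text
clock: 2.95
position: [0.5601, -0.0908, 0.2198]
ee_rot: [-1.211, 1.207, -1.21]
force: [-0.1, 1.3, -0.2]
width: 0.997
```

```bash
python3 - <<'E'
from h import *
s=observe();print(s["clock"],s["position"],yawof(s),s["dq"].round(3))
p=get_image("wrist");allplaces(p,list(Z)[:7],s);save(p,"w1.png")
p=get_image("scene");allplaces(p,list(Z)[:7]);save(p,"s2.png")
E
```

```text
2.95 [ 0.56005886 -0.09084309  0.21982492] 0.05827333925108069 [-0.055 -0.025 -0.049  0.034 -0.003  0.006 -0.046]
menu_rack 0.72 [429.8 118.2] [661.  -0.   0.]
rod_tip_left 0.88 [400.1  52.1] [623.  54.  42.]
rod_tip_right 0.84 [385.8 168.4] [612. -46.  42.]
end_plate 0.97 [313.3 122.9] [549.  -8.   0.]
end_plate 0.83 [232.  318.6] [ 457. -215.    0.]
hole_left 0.7 [197.5 293.1] [ 437. -164.   42.]
hole_left 0.62 [295.7  65.1] [536.  41.  42.]
hole_right 0.83 [247.1 373.7] [ 478. -258.   42.]
hole_right 0.7 [320.7 182.2] [556. -59.  42.]
rail 0.79 [218.2 140.2] [461. -21.  15.]
menu_rack 0.59 [291.4 253.2] [675. -12.   0.]
rod_tip_left 0.65 [298.  265.6] [617.  57.  42.]
rod_tip_right 0.68 [315.  244.4] [608. -40.  42.]
end_plate 0.97 [327.7 266.5] [553. -10.   0.]
end_plate 0.78 [381.  228.3] [ 467. -226.    0.]
hole_left 0.94 [328.4 274.2] [524.  49.  42.]
hole_left 0.91 [298.  309.1] [547. 196.  42.]
hole_left 0.55 [386.6 235.3] [ 429. -165.   42.]
hole_right 0.76 [384.  210.5] [ 475. -263.   42.]
hole_right 0.68 [330.9 246.9] [561. -51.  42.]
hole_right 0.56 [334.1 307. ] [462. 148.  42.]
rail 0.97 [409.6 231.1] [ 378. -238.   15.]
rail 0.84 [316.4 337.6] [470. 242.  15.]
rail 0.62 [331.  248.1] [569. -69.  15.]
rail 0.6 [356.8 270.4] [464. -20.  15.]
```

View pics/w1.png

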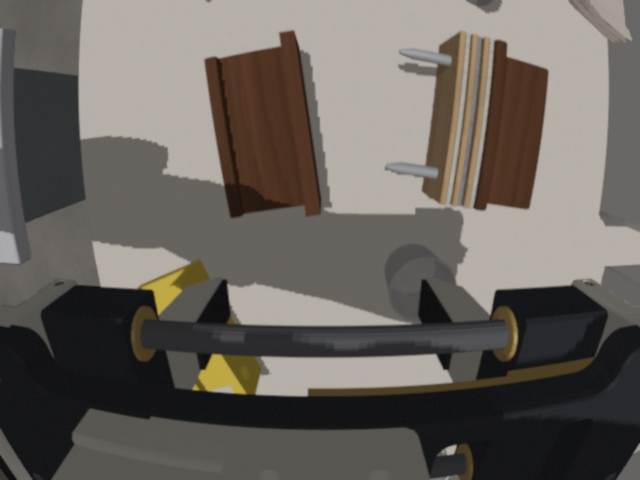

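```bash
python3 - <<'E'
import cv2
im=cv2.imread("pics/w1.png")
cv2.imwrite("pics/w1a.png",cv2.resize(im[20:225,195:345],None,fx=2.9,fy=2.9,interpolation=cv2.INTER_CUBIC))
cv2.imwrite("pics/w1b.png",cv2.resize(im[20:220,380:560],None,fx=3,fy=3,interpolation=cv2.INTER_CUBIC))
E
```

```text
(no output)
```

View pics/w1a.png

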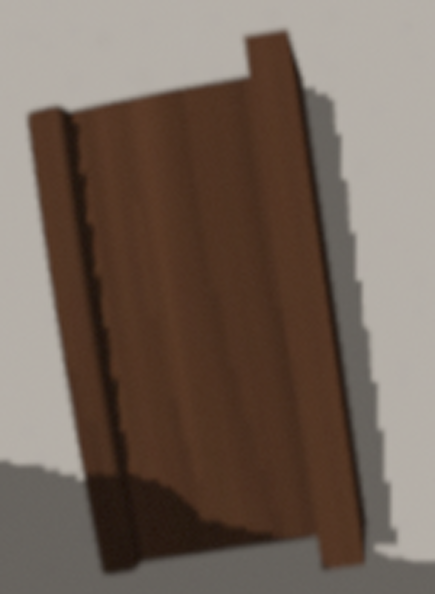

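View pics/w1b.png

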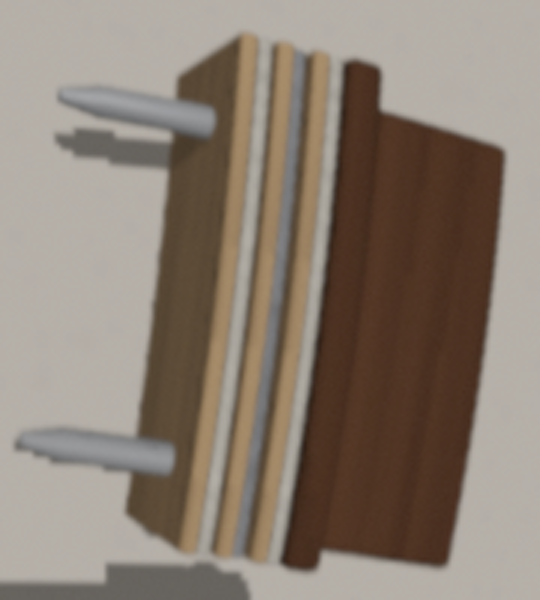

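```bash
cat >> h.py <<'E'
from scipy.optimize import least_squares
def fit(p,pose,pts3,px,x0,w=None):
    pts3=np.array(pts3,float)/1000;px=np.array(px,float)
    def T(q):
        a=q[2];r=np.array([[np.cos(a),-np.sin(a),0],[np.sin(a),np.cos(a),0],[0,0,1]]);return pts3@r.T+[q[0],q[1],0]
    r=least_squares(lambda q:(proj(p,T(q),pose)-px).ravel(),x0,loss="soft_l1",x_scale=[.01,.01,.1])
    return r.x,(proj(p,T(r.x),pose)-px).round(1)
E
python3 - <<'E'
from h import *
s=observe();p=get_image("wrist")
A=np.array
pl=[(0,75,64),(0,-75,64),(-12,75,64),(-12,-75,64),(-85,75,30),(-85,-75,30),(-73,75,30),(-73,-75,30)]
px=A([(288,31),(364,562),(247,38),(322,568),(29,116),(105,572),(66,108),(140,565)])/2.9+[195,20]
q,e=fit(p,s,pl,px,[.55,0,.1]);print(q[:2]*1000,np.degrees(q[2]));print(e.tolist())
rk=[(-45,50,42),(-45,-50,42),(0,75,0),(0,-75,0),(120,75,0),(120,-75,0)]
px=A([(60,97),(19,440),(178,78),(128,513),(503,148),(446,567)])/3+[380,20]
for n in (4,6):
  q,e=fit(p,s,rk[:n],px[:n],[.66,0,-.1]);print(q[:2]*1000,np.degrees(q[2]));print(e.tolist())
E
```

```text
[545.98844852  -3.42544134] 8.162496114183845
[[1.0, -1.2], [1.3, 1.3], [-0.2, -1.1], [1.0, 1.2], [-1.1, -2.2], [-0.8, 2.0], [-1.2, -2.4], [-0.5, 2.6]]
[661.50098889   5.26072621] -5.434426354515463
[[0.4, -0.4], [1.0, 0.3], [-0.4, -1.7], [-1.6, 2.2]]
[662.3087461   5.5348323] -5.024582141357676
[[0.9, -0.4], [2.3, 0.4], [-0.1, -2.0], [-0.3, 2.0], [-4.8, 1.0], [-3.9, -2.3]]
```

```bash
python3 - <<'E'
from h import *
s=observe();print(s["clock"],rel(s,(.468,-.015,.11),8.2))
E
```

```text
3.8 (array([-0.0724,  0.1098, -0.091 ]), array([-0. , -7.8, -0. ]))
```

Call:
{"fn": "arm_command", "kwargs": {"plan": [[[-0.0724,0.11,-0.091],[0,-7.8,0]],[[-0.0724,0.11,-0.091],[0,-7.8,0]],[[-0.0724,0.11,-0.091],[0,-7.8,0]],[[-0.0724,0.11,-0.091],[0,-7.8,0]],[[-0.0724,0.11,-0.091],[0,-7.8,0]]], "fingers": -0.1, "squeeze": 15}}

```text
clock: 4.3
position: [0.4665, -0.0142, 0.109]
ee_rot: [-1.276, 1.104, -1.101]
force: [1.5, -1.0, 0.6]
width: 0.614
```

```bash
python3 - <<'E'
from h import *
s=observe();print(s["clock"],rel(s,(.468,-.015,.043),8.2),s["width"],s["position"],s["dq"].round(2))
p=get_image("wrist");save(p,"w2.png")
p=get_image("scene");save(p,"s3.png",(230,180,450,350),3)
E
```

```text
4.3 (array([0.001 , 0.066 , 0.0015]), array([ 0.2,  0.1, -0. ])) 0.6140650152663917 [ 0.4665316  -0.01423256  0.10899015] [ 0.02 -0.01  0.03 -0.08  0.01  0.02  0.01]
```

View pics/w2.png

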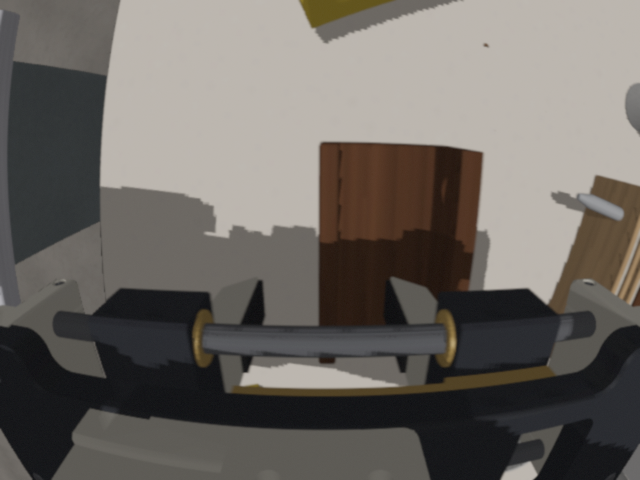

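View pics/s3.png

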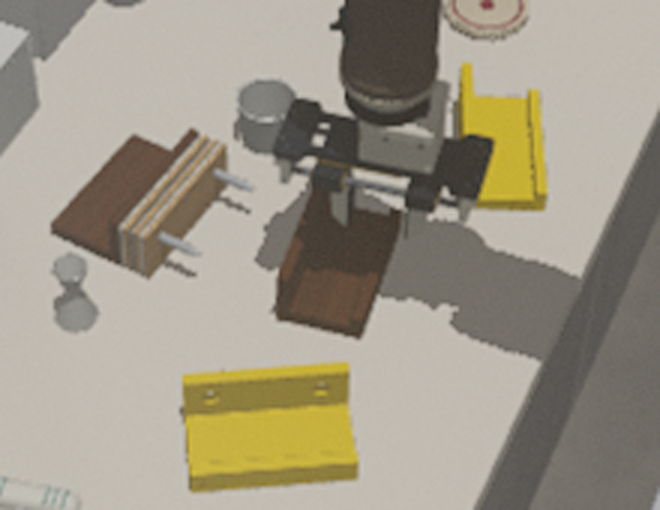

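Call:
{"fn": "arm_command", "kwargs": {"plan": [[[0.001,0.03,0.0015],[0,0,0]],[[0.001,0.055,0.0015],[0,0,0]],[[0.001,0.065,0.0015],[0,0,0]],[[0.001,0.065,0.0015],[0,0,0]]]}}

```text
clock: 4.8
position: [0.4703, -0.0166, 0.0446]
ee_rot: [-1.273, 1.105, -1.105]
force: [0.3, -0.2, 0.2]
width: 0.552
```

```bash
python3 - <<'E'
from h import *
s=observe();print(s["clock"],rel(s,(.468,-.015,.043),8.2),s["width"],s["position"],s["dq"].round(2),s["force"])
p=get_image("scene");save(p,"s4.png",(280,210,400,310),6)
E
```

```text
4.8 (array([-0.0019,  0.0016, -0.0021]), array([ 0. , -0.1,  0. ])) 0.5523318410671326 [ 0.47032241 -0.01659094  0.04461321] [-0.02 -0.03  0.02 -0.01  0.01  0.03 -0.01] [ 0.29753751 -0.16291861  0.24903776]
```

View pics/s4.png

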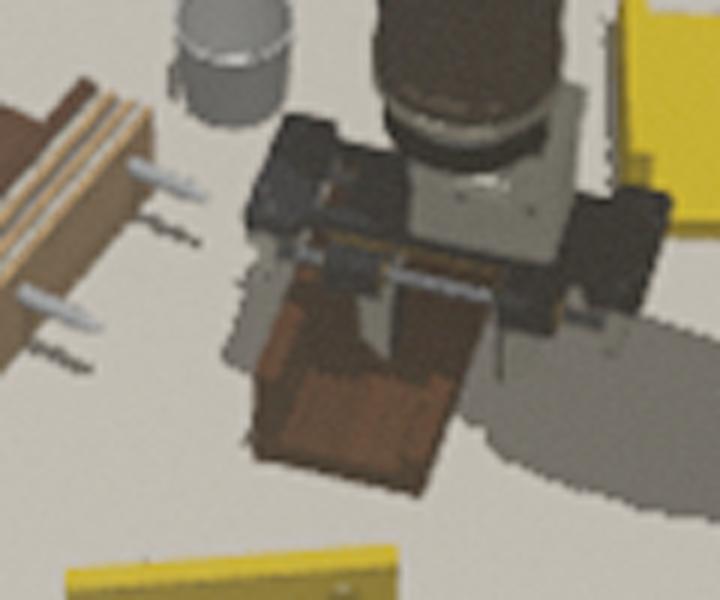

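Call:
{"fn": "arm_command", "kwargs": {"plan": [[[0,0,0],[0,0,0]],[[0,0,0],[0,0,0]],[[0,0,0],[0,0,0]],[[0,0,0],[0,0,0]],[[0,0,0],[0,0,0]]], "fingers": 1, "squeeze": 15}}

```text
clock: 5.35
position: [0.4698, -0.0157, 0.0451]
ee_rot: [-1.273, 1.103, -1.104]
force: [-0.4, 0.1, 0.3]
width: 0.167
```

```bash
python3 - <<'E'
from h import *
s=observe();print(s["clock"],s["width"]*92,s["position"],yawof(s),s["force"],s["ft_torque"])
p=get_image("wrist");save(p,"w3.png")
Rt=R.from_rotvec(s["ee_rot"]).as_matrix()
p=get_image("scene");save(p,"s5.png",(280,210,400,310),6)
for x in(-.0375,.0375):
  print(((proj(p,s["position"]+Rt@np.array([x,-.044,.095]))-[280,210])*6).round())
E
```

```text
5.35 15.40589915257488 [ 0.4697711  -0.01566152  0.04509349] 8.180004527536413 [-0.35416904  0.07901298  0.27073414] [-0.11770762  0.06160319  0.0352563 ]
[[237. 276.]]
[[282. 166.]]
```

View pics/s5.png

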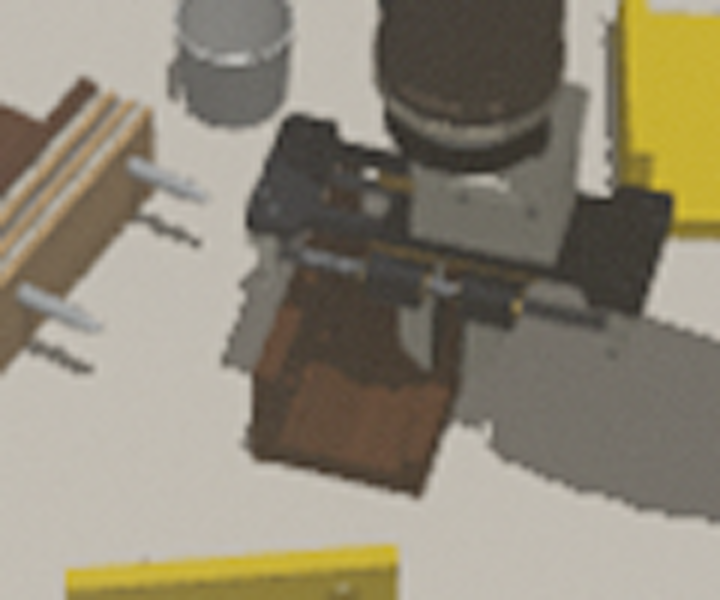

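View pics/w3.png

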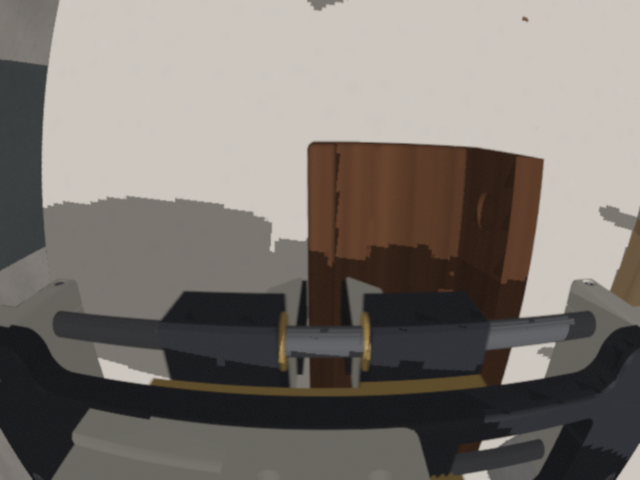

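Call:
{"fn": "arm_command", "kwargs": {"plan": [[[0,0,0],[0,0,0]],[[0,0,0],[0,0,0]]]}}

```text
clock: 5.65
position: [0.4693, -0.0157, 0.0449]
ee_rot: [-1.273, 1.104, -1.103]
force: [-2.6, 0.5, 4.9]
width: 0.125
```

```bash
python3 - <<'E'
from h import *
s=observe();print(s["clock"],s["width"]*92,s["position"],yawof(s),s["force"],s["ft_torque"])
print(rel(s,(.5186,.0184,.045),-5.2))
im=cv2.imread("pics/s5.png");print(im[330,245],im[450,600],im[250,500],im[300,262])
E
```

```text
5.65 11.489666894173231 [ 0.46925628 -0.01571013  0.04493416] 8.162844126466318 [-2.59316822  0.51926552  4.85394838] [-0.03209515  0.66839289 -0.04628198]
(array([-0.0268, -0.0001,  0.0537]), array([ 0. , 13.4, -0. ]))
[104 112 118] [105 113 116] [ 97 107 109] [106 115 120]
```

Call:
{"fn": "arm_command", "kwargs": {"plan": [[[-0.005,0,0.011],[0,2.7,0]],[[-0.011,0,0.022],[0,5.4,0]],[[-0.016,0,0.032],[0,8,0]],[[-0.022,0,0.043],[0,10.7,0]],[[-0.027,0,0.0537],[0,13.4,0]]]}}

```text
clock: 6.15
position: [0.5167, 0.0173, 0.0448]
ee_rot: [-1.167, 1.282, -1.277]
force: [-9.3, -5.0, 12.0]
width: 0.126
```

Call:
{"fn": "arm_command", "kwargs": {"plan": [[[0,0,0],[0,0,0]],[[0,0,0],[0,0,0]]]}}

```text
clock: 6.35
position: [0.5193, 0.0189, 0.0448]
ee_rot: [-1.165, 1.275, -1.276]
force: [0.1, -0.0, 1.1]
width: 0.129
```

```bash
python3 - <<'E'
from h import *
s=observe();print(s["clock"],s["width"]*92,s["position"],yawof(s),s["force"],s["ft_torque"])
p=get_image("wrist");save(p,"w4.png");save(p,"w4z.png",(290,80,640,330),2.2)
p=get_image("scene");save(p,"s6.png",(230,200,390,310),5);allplaces(p,list(Z)[:7])
p=get_image("top");save(p,"t6.png",(270,160,390,320),4);allplaces(p,list(Z)[:7])
E
```

```text
6.35 11.82306320952123 [0.51926048 0.01893495 0.04479431] -5.175605813917553 [ 0.06315335 -0.02858135  1.08216803] [ 0.16090484 -0.04985648 -0.07074374]
menu_rack 0.59 [293.3 256.5] [663.  -2.   0.]
rod_tip_left 0.87 [300.  265.6] [612.  54.  42.]
rod_tip_right 0.7 [299.2 263.9] [617.  49.  42.]
rod_tip_right 0.67 [316.4 245.6] [602. -37.  42.]
end_plate 0.88 [317.  313.6] [507. 160.   0.]
end_plate 0.71 [312.2 268.4] [591.  16.   0.]
end_plate 0.64 [379.6 234.7] [ 461. -198.    0.]
hole_left 0.97 [304.2 268.9] [595.  60.  42.]
hole_left 0.93 [298.7 311. ] [542. 201.  42.]
hole_left 0.75 [384.5 232.4] [ 439. -174.   42.]
hole_left 0.61 [309.  263.8] [591.  37.  42.]
hole_right 0.94 [381.7 212.9] [ 477. -250.   42.]
hole_right 0.55 [318.2 247.5] [594. -32.  42.]
rail 0.95 [319.5 341.1] [458. 248.  15.]
rail 0.86 [334.5 273.8] [518.  19.  15.]
rail 0.67 [304.  268.4] [607.  38.  15.]
rail 0.65 [410.4 231.4] [ 376. -237.   15.]
menu_rack 0.8 [313.  221.1] [668.  -0.  -0.]
menu_rack 0.42 [260.4 208.2] [707. 154.   0.]
rod_tip_right 0.94 [329.  240.1] [606. -46.  42.]
end_plate 0.7 [251.7 279.3] [499. 177.   0.]
hole_left 0.94 [370.4 299.1] [ 440. -159.   42.]
hole_left 0.92 [244.8 263.7] [540. 190.  42.]
hole_right 0.79 [260.5 294. ] [456. 146.  42.]
hole_right 0.7 [325.6 246.1] [589. -36.  42.]
hole_right 0.57 [404.1 286.8] [ 473. -254.   42.]
rail 0.92 [227.6 292.3] [462. 242.  15.]
rail 0.75 [400.5 323. ] [ 372. -246.   15.]
```

View pics/w4z.png

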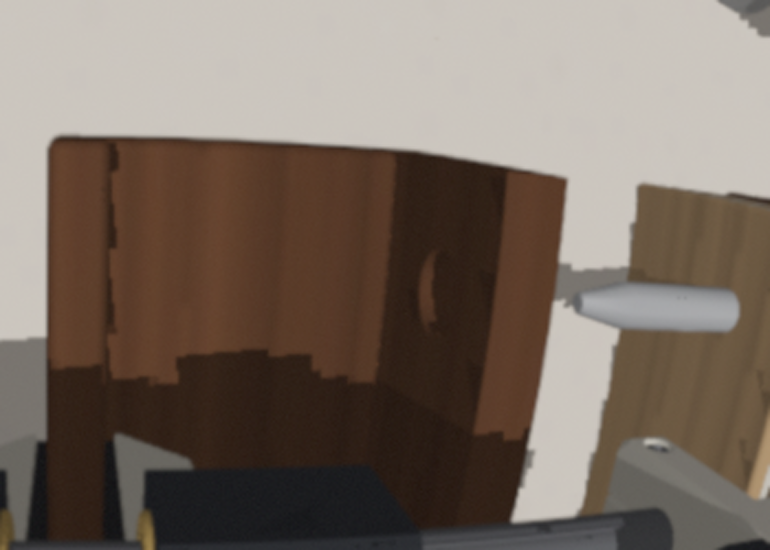

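View pics/s6.png

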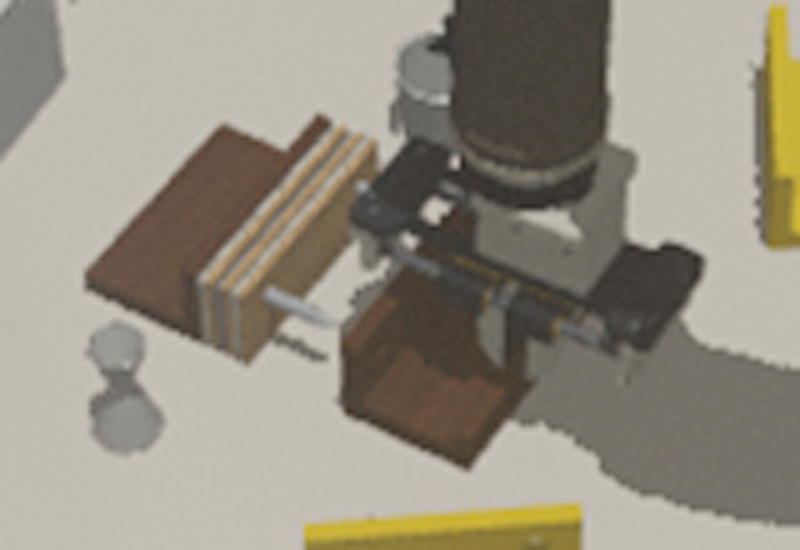

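View pics/t6.png

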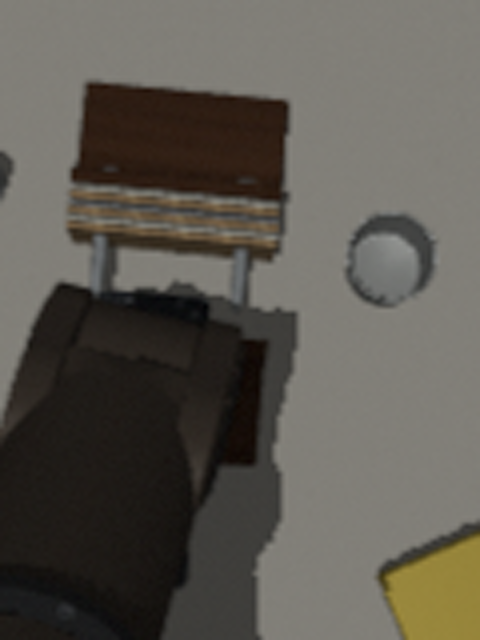

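```bash
python3 - <<'E'
from h import *
s=observe();p=get_image("wrist")
A=np.array
c=lambda a:A(a)/2.2+[290,80]
pl=[(-85,75,30),(-73,75,30),(-12,75,64),(0,75,64)]
q,e=fit(p,s,pl,c([(50,137),(107,138),(507,170),(567,179)]),[.6,0,-.1]);print(q[:2]*1000,np.degrees(q[2]));print(e.tolist())
def fix(pts,px,yaw,x0): 
    a=np.radians(yaw);c_,s_=np.cos(a),np.sin(a);P=A(pts,float)/1000@A([[c_,-s_,0],[s_,c_,0],[0,0,1]]).T
    r=least_squares(lambda t:(proj(p,P+[t[0],t[1],0],s)-px).ravel(),x0);return r.x*1000,r.fun.round(1)
print("plate",fix(pl,c([(50,137),(107,138),(507,170),(567,179)]),-5.2,[.6,0]))
print("plate panel",fix(pl[2:],c([(507,170),(567,179)]),-5.2,[.6,0]))
for y in(-4,-5.2,-6.5):
  print("rack",y,fix([(-45,50,42),(0,75,0),(0,50,42)],c([(575,302),(637,185),(738,310)]),y,[.66,0]))
print("tip,base,hole z42",onz(p,c((575,302)),.042,s)*1000,onz(p,c((738,310)),.042,s)*1000,onz(p,c((430,291)),.042,s)*1000,onz(p,c((567,179)),.064,s)*1000)
E
```

```text
[595.08198264   7.59210039] -6.103953755627601
[[-3.7, -0.0], [0.5, -0.0], [0.1, 0.6], [0.5, -0.4]]
plate (array([596.60698695,   8.0447793 ]), array([-3. ,  1.8,  1.2,  1.3,  0.9, -0.5,  1.3, -2. ]))
plate panel (array([596.13312914,   7.60710804]), array([-0.2,  0.8,  0.3, -0.8]))
rack -4 (array([6.64094933e+02, 7.37585315e-02]), array([ 3.1,  3.5, -0.4, -4.3, -3.5, -0.3]))
rack -5.2 (array([ 6.62860155e+02, -2.03408438e-01]), array([ 3. ,  2.3,  0. , -3.6, -3.8,  0.4]))
rack -6.5 (array([ 6.61517892e+02, -4.77741065e-01]), array([ 2.9,  0.9,  0.5, -2.8, -4.2,  1.2]))
tip,base,hole z42 [620.78052318  54.82697609  42.        ] [670.36365634  49.59593165  42.        ] [587.30038648  59.38224376  42.        ] [602.8187018   82.01483469  64.        ]
```

Call:
{"fn": "arm_command", "kwargs": {"plan": [[[0.001,0,0.007],[0,0.3,0]],[[0.001,0,0.014],[0,0.3,0]],[[0.001,0,0.021],[0,0.3,0]],[[0.001,0,0.027],[0,0.3,0]],[[0.001,0,0.03],[0,0.3,0]]]}}

```text
clock: 7.75
position: [0.5464, 0.0148, 0.0447]
ee_rot: [-1.165, 1.284, -1.277]
force: [-10.1, 0.9, 12.4]
width: 0.13
```

Call:
{"fn": "arm_command", "kwargs": {"plan": [[[0,0,0],[0,0,0]]]}}

```text
clock: 7.85
position: [0.5467, 0.0148, 0.0447]
ee_rot: [-1.165, 1.284, -1.278]
force: [-5.7, -0.4, 7.8]
width: 0.131
```

```bash
python3 - <<'E'
from h import *
s=observe();print(s["clock"],s["width"]*92,s["position"],yawof(s),s["force"],s["ft_torque"])
p=get_image("wrist");save(p,"w5z.png",(290,80,640,330),2.2)
p=get_image("scene");save(p,"s7.png",(230,200,390,310),5)
p=get_image("top");save(p,"t7.png",(270,160,390,320),4)
E
```

```text
7.85 12.069702743184006 [0.54672632 0.01479525 0.0447275 ] -5.552655104536132 [-5.66220871 -0.38937355  7.82020375] [ 0.06689877  1.43803489 -0.06801954]
```

View pics/w5z.png

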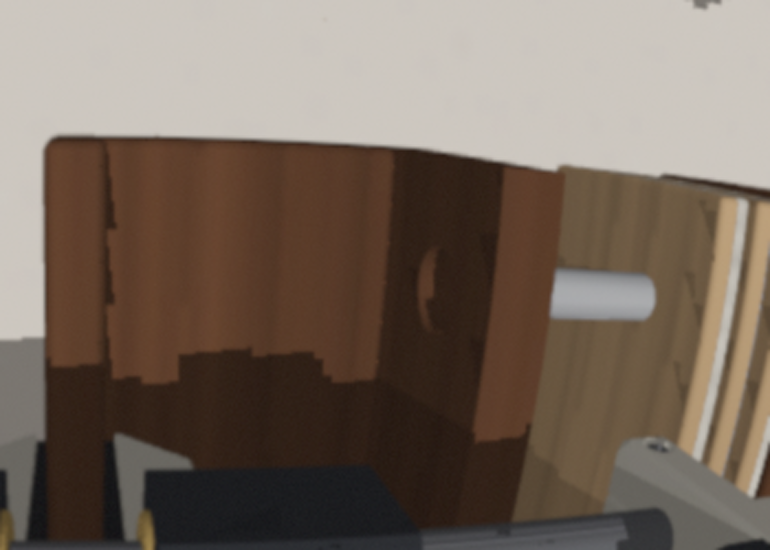

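View pics/s7.png

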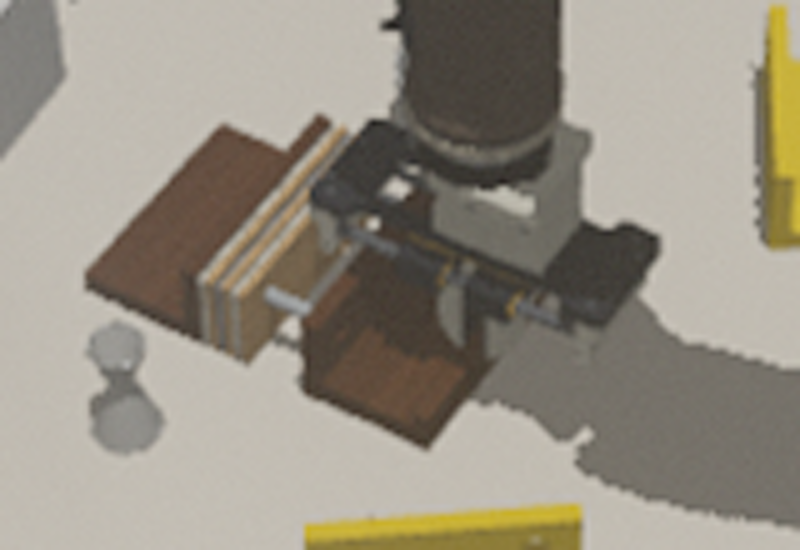

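View pics/t7.png

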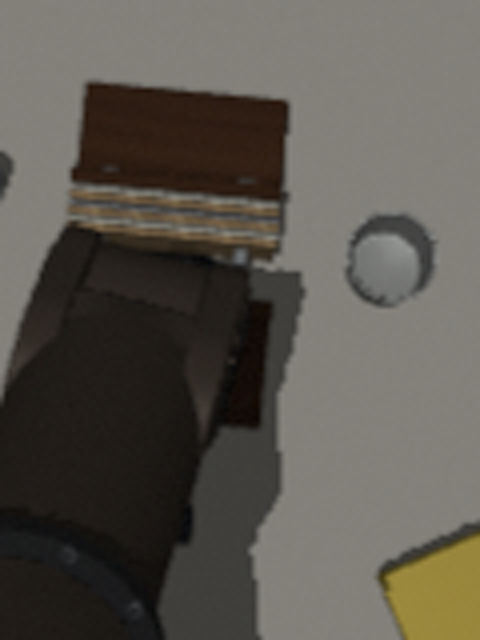

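Call:
{"fn": "arm_command", "kwargs": {"plan": [[[0,0,0.005],[0,0,0]],[[0,0,0.01],[0,0,0]],[[0,0,0.012],[0,0,0]],[[0,0,0.012],[0,0,0]],[[0,0,0.012],[0,0,0]]]}}

```text
clock: 8.5
position: [0.5586, 0.0136, 0.0447]
ee_rot: [-1.165, 1.284, -1.278]
force: [-6.0, 1.4, 6.8]
width: 0.127
```

```bash
python3 - <<'E'
from h import *
s=observe();print(s["clock"],s["width"]*92,s["position"],yawof(s),s["force"],s["ft_torque"])
p=get_image("wrist");save(p,"w6z.png",(290,80,640,330),2.2)
p=get_image("scene");save(p,"s8.png",(230,200,390,310),5)
E
```

```text
8.5 11.716051146140613 [0.55859015 0.01364821 0.04473697] -5.548384472551766 [-5.99347345  1.38198476  6.82769322] [0.0648243  1.53852893 0.01471662]
```

View pics/w6z.png

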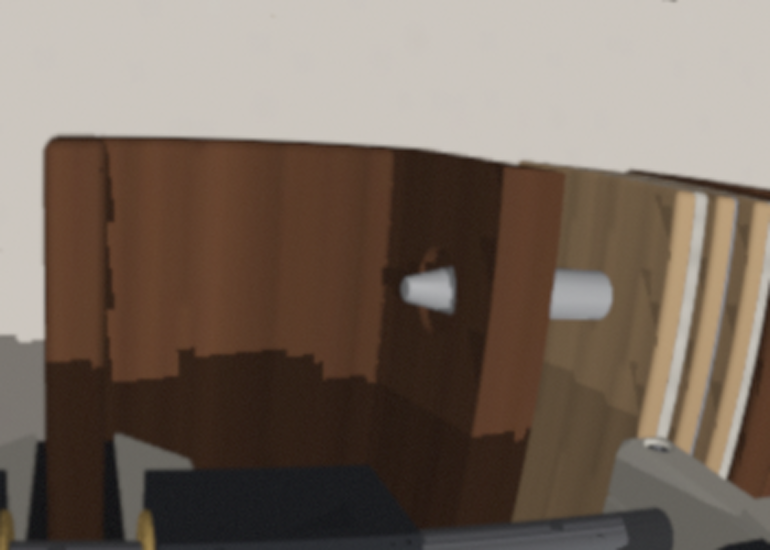

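View pics/s8.png

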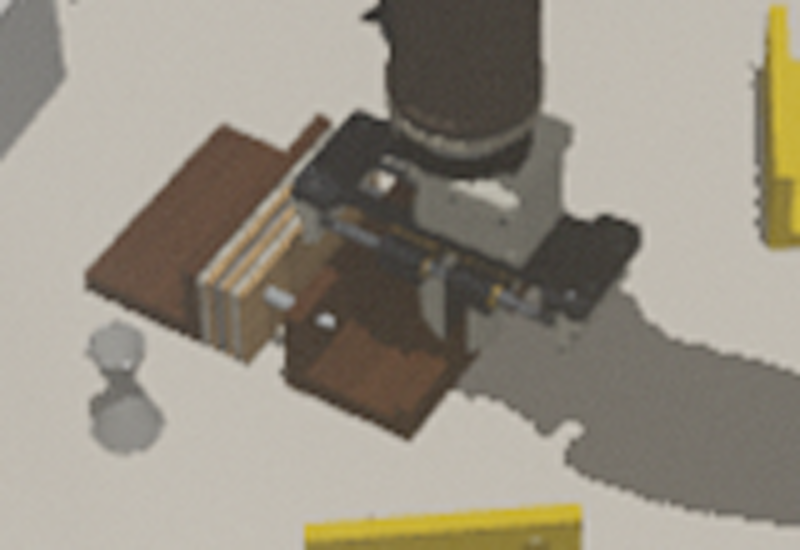

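Call:
{"fn": "arm_command", "kwargs": {"plan": [[[0,0,0.005],[0,0,0]],[[0,0,0.01],[0,0,0]],[[0,0,0.015],[0,0,0]],[[0,0,0.02],[0,0,0]],[[0,0,0.022],[0,0,0]]]}}

```text
clock: 9.1
position: [0.5803, 0.0115, 0.0447]
ee_rot: [-1.165, 1.284, -1.277]
force: [-9.7, 0.4, 11.2]
width: 0.129
```

Call:
{"fn": "arm_command", "kwargs": {"plan": [[[0,0,0.002],[0,0,0]],[[0,0,0.004],[0,0,0]]]}}

```text
clock: 9.3
position: [0.5835, 0.0112, 0.0447]
ee_rot: [-1.166, 1.285, -1.277]
force: [-8.9, 1.1, 11.7]
width: 0.123
```

```bash
python3 - <<'E'
from h import *
s=observe();print(s["clock"],s["width"]*92,s["position"],yawof(s),s["force"],s["ft_torque"])
p=get_image("wrist");save(p,"w7z.png",(290,80,640,330),2.2)
p=get_image("scene");save(p,"s9.png",(230,200,390,310),5)
E
```

```text
9.3 11.336701430486752 [0.58351844 0.01120194 0.04474221] -5.553758714923462 [-8.9359837   1.07689792 11.66938361] [1.47938964e-01 2.31457625e+00 2.60470779e-04]
```

View pics/w7z.png

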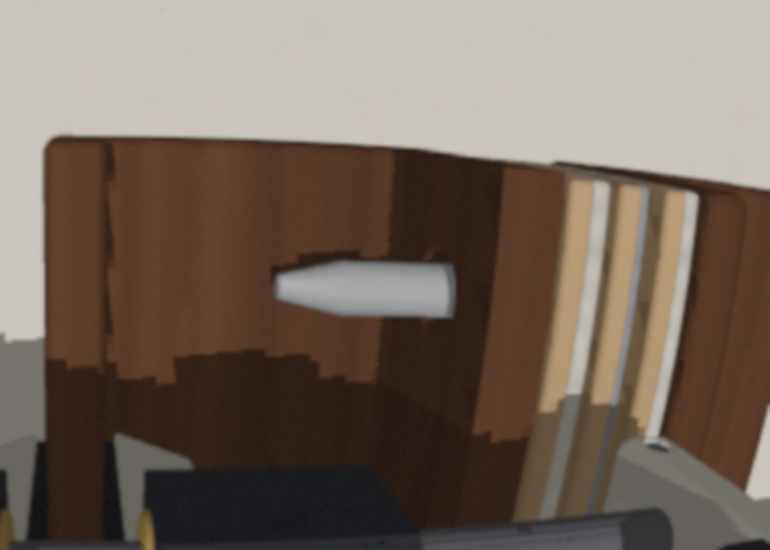

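View pics/s9.png

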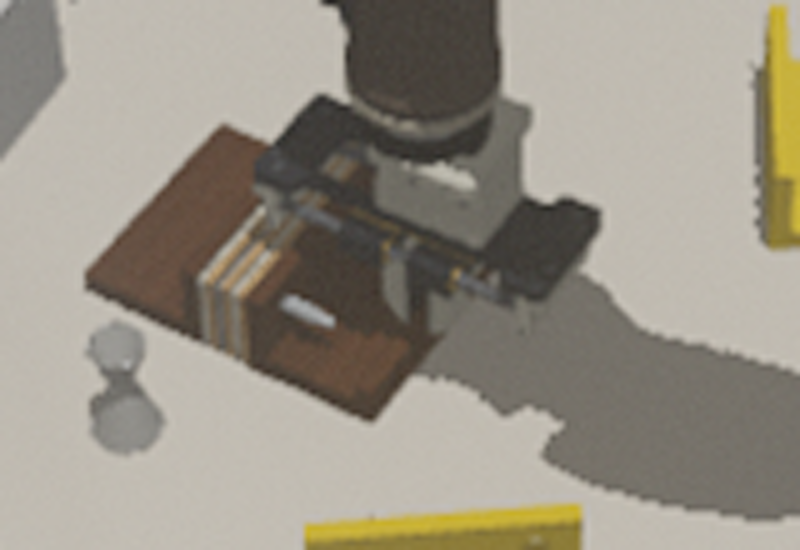

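Call:
{"fn": "arm_command", "kwargs": {"plan": [[[0,0,0.001],[0,0,0]],[[0,0,0.002],[0,0,0]],[[0,0,0.002],[0,0,0]]]}}

```text
clock: 9.7
position: [0.5851, 0.0111, 0.0447]
ee_rot: [-1.166, 1.286, -1.276]
force: [-12.2, 0.4, 13.6]
width: 0.129
```

```bash
python3 - <<'E'
from h import *
s=observe();print(s["clock"],s["width"]*92,s["position"],yawof(s),s["force"],s["ft_torque"])
E
```

```text
9.7 11.906758611387817 [0.5851226  0.01107107 0.04473135] -5.550813219038936 [-12.16236305   0.44366891  13.59865706] [ 0.18193171  2.68834521 -0.01132252]
```

Call:
{"fn": "arm_command", "kwargs": {"plan": [[[0,0,0.001],[0,0,0]],[[0,0,0.002],[0,0,0]],[[0,0,0.003],[0,0,0]],[[0,0,0.003],[0,0,0]]]}}

```text
clock: 10.1
position: [0.5854, 0.0111, 0.0444]
ee_rot: [-1.17, 1.29, -1.273]
force: [-19.4, 2.2, 19.6]
width: 0.127
```

```bash
python3 - <<'E'
from h import *
s=observe();print(s["clock"],s["width"]*92,s["position"],yawof(s),s["force"],s["ft_torque"])
p=get_image("wrist");save(p,"w8z.png",(490,110,640,330),2.6)
E
```

```text
10.1 11.690926117205878 [0.58535611 0.01109743 0.044387  ] -5.547101123167253 [-19.44587428   2.18800441  19.59538152] [0.40313293 4.56472397 0.01560972]
```

View pics/w8z.png

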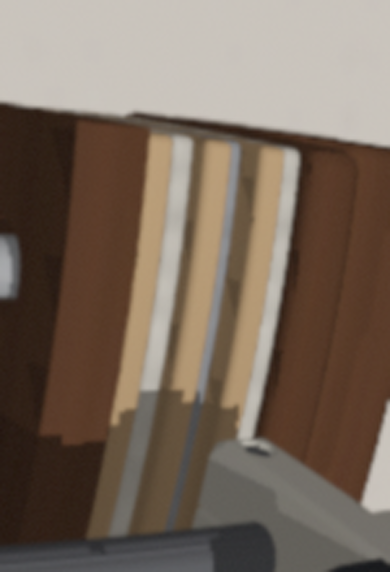

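Call:
{"fn": "arm_command", "kwargs": {"plan": [[[0,0,0],[0,0,0]],[[0,0,0],[0,0,0]],[[0,0,0],[0,0,0]],[[0,0,0],[0,0,0]]], "fingers": 0.1}}

```text
clock: 10.55
position: [0.5919, 0.0106, 0.045]
ee_rot: [-1.162, 1.28, -1.28]
force: [0.7, 0.3, 0.0]
width: 0.42
```

```bash
python3 - <<'E'
from h import *
s=observe();print(s["clock"],s["width"]*92,s["position"],yawof(s),s["force"],s["ft_torque"])
E
```

```text
10.55 38.59692457573911 [0.59193973 0.01057742 0.04495133] -5.538882721058141 [0.6964058  0.25603051 0.02715137] [-0.0992719   0.05713036  0.03554757]
```

Call:
{"fn": "arm_command", "kwargs": {"plan": [[[0,-0.03,0],[0,0,0]],[[0,-0.07,0],[0,0,0]],[[0,-0.12,0],[0,0,0]],[[0.05,-0.17,-0.01],[0,0,0]],[[0.1,-0.18,-0.01],[0,0,0]]]}}

```text
clock: 11.05
position: [0.5761, -0.0682, 0.2211]
ee_rot: [-1.16, 1.273, -1.277]
force: [1.4, -0.5, 0.3]
width: 0.451
```

Call:
{"fn": "arm_command", "kwargs": {"plan": [[[0,0,0],[0,0,0]],[[0,0,0],[0,0,0]]]}}

```text
clock: 11.25
position: [0.5747, -0.0711, 0.2186]
ee_rot: [-1.159, 1.281, -1.283]
force: [0.6, 0.4, -0.9]
width: 0.449
```

```bash
python3 - <<'E'
from h import *
s=observe();print(s["clock"],s["position"],s["dq"].round(2))
p=get_image("wrist");save(p,"w9.png",(200,20,520,240),2.4)
p=get_image("scene");save(p,"s10.png",(220,190,400,320),4);allplaces(p,list(Z)[7:])
p=get_image("top");save(p,"t10.png",(230,160,390,320),4);allplaces(p,list(Z)[7:])
E
```

```text
11.25 [ 0.57473051 -0.07113859  0.21855242] [-0.03  0.03 -0.04  0.01 -0.01 -0.   -0.01]
jigger 0.71 [314.6 244.4] [626. -74.   0.]
jigger 0.7 [254.1 287.6] [711. 154.   0.]
juice_cup 0.85 [321.6 227.3] [ 638. -151.    0.]
juice_cup 0.45 [315.2 245. ] [624. -73.   0.]
coasters 0.68 [318.2 227.8] [ 647. -144.    0.]
tealight 0.53 [280.4 377.7] [506. 382.   0.]
tealight 0.53 [301.2 238. ] [676. -81.   0.]
jigger 0.79 [263.7 206.7] [712. 145.   0.]
coasters 0.58 [469.  277.3] [ 500. -452.    0.]
tealight 0.6 [178.3 284.3] [486. 387.   0.]
```

View pics/w9.png

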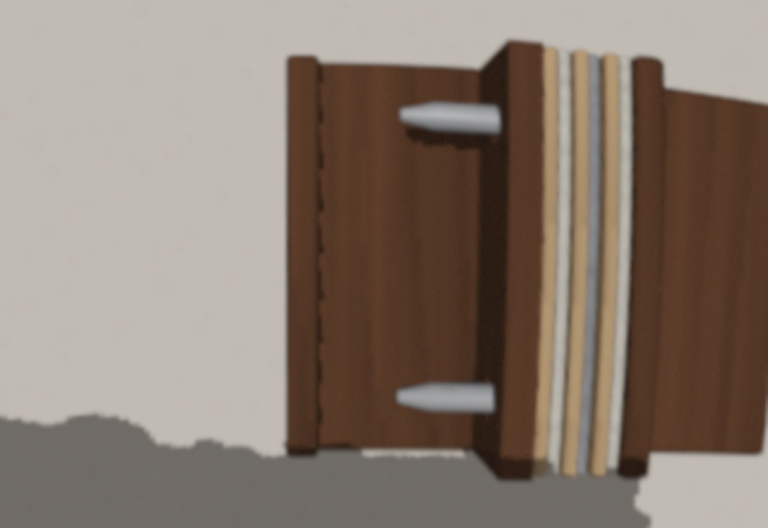

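View pics/s10.png

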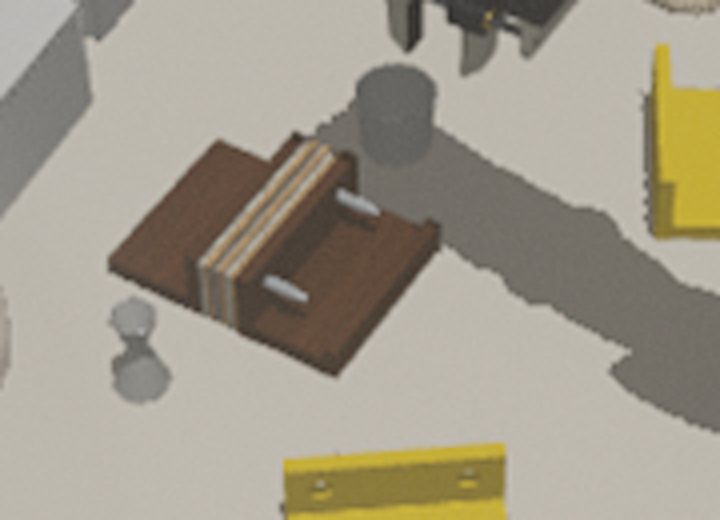

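```bash
python3 - <<'E'
from h import *
s=observe();p=get_image("wrist");save(p,"w10.png",(385,25,475,225),3)
c=lambda a:np.array(a)/2.4+[200,20]
rk=[(-45,50,42),(-45,-50,42)];px=c([(400,115),(397,398)])
q,e=fit(p,s,rk,px,[.66,0,-.1]);print("rods",q[:2]*1000,np.degrees(q[2]),e.tolist())
pl=[(-85,75,30),(-85,-75,30),(-73,75,30),(-73,-75,30),(0,75,64),(0,-75,64),(-12,75,64),(-12,-75,64)]
px=c([(288,57),(288,455),(318,57),(317,454),(545,44),(533,478),(508,42),(499,477)])
q,e=fit(p,s,pl,px,[.66,0,-.1]);print("plate",q[:2]*1000,np.degrees(q[2]),e.tolist())
rk=[(120,75,0),(120,-75,0)]
E
```

```text
rods [660.89161274   2.38941286] -5.517139947679696 [[0.0, -0.1], [-0.0, 0.1]]
plate [661.40979339   2.42212215] -5.549173039031775 [[-1.2, -2.2], [-1.0, 1.8], [0.4, -2.2], [0.4, 2.2], [-0.0, -1.6], [0.2, 2.0], [0.6, -2.1], [0.2, 2.3]]
```

View pics/w10.png

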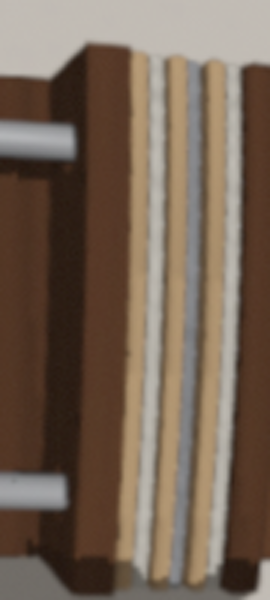

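View pics/t10.png

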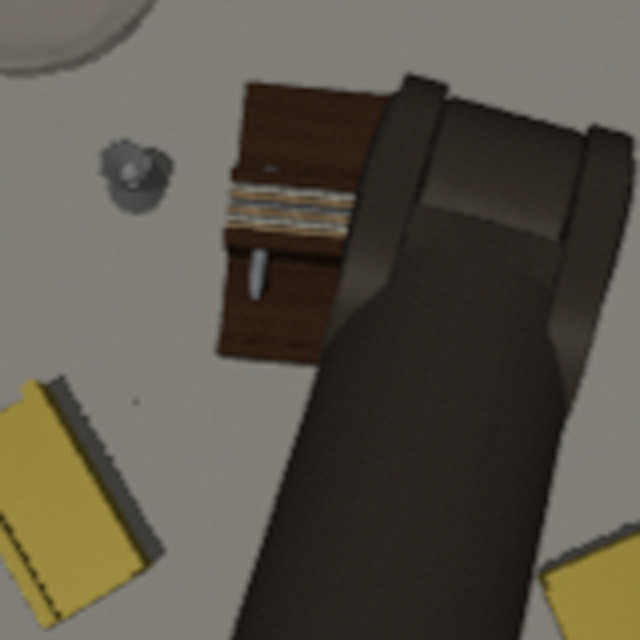

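```bash
python3 - <<'E'
from cell import sign_off,observe
print(observe()["clock"],observe()["force"]);print(sign_off())
E
```

```text
11.85 [-0.01845862 -0.64232104  0.4932631 ]
the job is handed in; nothing more can be done
None
```

The end plate is home on the file with both rods through its holes, and I handed the job in at about 12 s of the 61 s allowed. I gripped the dark plate's rail from above, slid and turned it along the worktop onto the rods, and pressed it against the pack. Then I let go and moved clear.

**Fit:** The last wrist picture shows both rods through the holes and no gap between the panel and the pack. Fitting the plate and rods separately in that picture, they agree to about 0.5 mm along the rods, less than 0.1 mm sideways and 0.03° in angle. Against the model, the corners were still up to about 2 px off.

**Forces:** The force on the tool at the end of the final press was about 19 N along the rods and 20 N vertically, with almost no twist, which fits even contact on both sides. I read it only at the end of each move.

**Other things on the bar:** The robot never reached for any of them. The jigger, coasters and tealight were found again within about 1–2 cm of where they started, which is how much the networks scatter. In the last round the cup was found only in the scene picture, about 1 cm from before. That picture also gave a few false detections, such as "jigger" at a rod and "coasters" at the cup, which I discounted. I checked the yellow look-alikes only by eye, and they look unmoved.

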